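# Lay a straightedge flush against a heating block

### The job

The straightness of the heating block's long face that looks toward the robot is to be checked. Move the brown bottle and the red-capped jar that stand before that face into the white tray, upright; then take the straightedge from its sloping rest by the blue grip and lay it flat on the worktop with its bright edge flush against that face all along, reaching past both ends of it, and let go. Tip nothing over and leave the other vessels where they stand.

Things in the scene. Friction and masses are not known exactly. Their poses are not given: they have to be found in the camera images.
- block: Fixed aluminium heating block with eight wells in its top, 90 (x) x 130 (y) x 30 (z) mm, z up. Origin at the centre of its underside, on the worktop. The face to check is its upright long face at its own x = -45 mm, running along its y; it looks toward the robot (world -x, turned by up to 0.3 rad). The block stands on the left or right half of the worktop, the rest on the other.
- rest: Fixed wooden rest, 200 mm wide (y), 90 mm deep, 75 mm high, turned by up to 0.3 rad. Its top slopes at 38 degrees, low at the front (its -x, toward the robot), rising away. Origin at the centre of its underside; the middle of the slope is 50 mm above it. A lip 8 mm high, level with the top of the straightedge's base, runs along the low side.
- straightedge: Loose, 0.18 to 0.35 kg. Dark base 52 (x) x 180 (y) x 8 (z) mm; bright working edge: its upright side at x = +26 mm. Blue grip rib, 10 mm thick in x, 100 mm long in y, centred on x = -10, y = 0, from z = 8 to 42 mm. Origin: centre of the underside; z out of the ribbed top. Starts on the rest's slope, tilted 38 degrees, y level, bright edge uppermost, rib pointing up and toward the robot.
- edge_left (a point): The left end of the straightedge's bright working edge, at its underside: (26, 90, 0) mm in the straightedge's frame.
- edge_right (a point): The right end of the same edge: (26, -90, 0) mm in the straightedge's frame.
- tray: Fixed shallow white tray, outside 170 (x) x 110 (y) x 20 (z) mm, walls and floor 3 mm thick. Origin at the centre of its underside, near the middle of the worktop, turned by up to 0.25 rad; both vessels fit side by side along its x.
- bottle: Loose brown glass bottle with a black cap, 42 mm in diameter, 84 mm high; the cap is narrower, grip the body below 50 mm. Origin at the centre of its underside, z up. Starts before the face of the block, 40 to 55 mm (centre) in front of it and 42 to 55 mm to one side of its middle.
- jar: Loose white jar with a red screw cap, 43 mm in diameter, 66 mm high. Origin at the centre of its underside, z up. Starts before the same face, on the other side of its middle from the bottle; they may stand either way round.
- flask: Bystander: conical glass flask, 66 mm in diameter, 112 mm high; between the robot and the tray. Origin at the centre of its underside.
- wash_bottle: Bystander: white wash bottle with a bent spout, 58 x 71 x 152 mm, beyond the tray. Origin at its underside.
- beaker: Bystander: tall glass beaker, 77 mm wide, 99 mm high, beyond the tray. Origin at its underside.
- squeeze_bottle: Bystander: white squeeze bottle, 49 mm in diameter, 107 mm high, at the back on the left. Origin at its underside.
- cream_pot: Bystander: small cream-coloured pot with a lid, 36 mm in diameter, 33 mm high, at the front on the right, not before the block. Origin at its underside.
- tool_beaker: Bystander: beaker full of pens and scissors, 67 x 82 x 148 mm, at the far right. Origin at its underside.
Mind the look-alikes: they are no part of the job. Leave any orange or purple look-alike of the jar alone.

How it is judged (in metres and radians):
On the way:
1. the bottle and the jar stand upright in the tray, let go (x of bottle in the frame of tray between -0.065 and 0.065 m and y of bottle in the frame of tray between -0.035 and 0.035 m and z of each of bottle, jar in the frame of tray below 0.01 m and angle between each of bottle, jar's own z axis and vertical below 0.12 rad and contact force between the fingers and bottle below 0.1 N and x of jar in the frame of tray between -0.065 and 0.065 m and y of jar in the frame of tray between -0.035 and 0.035 m and contact force between the fingers and jar below 0.1 N), for 0.2 s.
At the end, for the whole second after the job is handed in: Straightedge flat on the worktop, let go, at rest: both ends of its bright edge within 2.5 mm of the plane of the face, the edge reaching past both ends of the face (1 mm allowed). Bottle and jar upright (0.12 rad) on the tray floor, within 65 / 35 mm of its middle in x / y, let go (all of step 1 and x of each of edge_left, edge_right in the frame of block above -0.0475 m and height (world z) of each of edge_left, edge_right below 0.004 m and y of edge_left in the frame of block above 0.064 m and y of edge_right in the frame of block below -0.064 m and angle between straightedge's own z axis and vertical below 0.05 rad and linear speed of straightedge below 0.01 m/s and contact force between the fingers and straightedge below 0.1 N); the robot touches nothing.
It fails at once if another vessel is shifted by more than 20 mm or tipped (distance of any of flask, wash_bottle, beaker, squeeze_bottle, cream_pot, tool_beaker from where it was at the start of the episode above 0.02 m or angle between any of flask, wash_bottle, beaker, squeeze_bottle, cream_pot, tool_beaker's own z axis and vertical above 0.35 rad).
It fails at once if the bottle or the jar is tipped over (angle between any of bottle, jar's own z axis and vertical above 0.7 rad).
It also fails if it takes over 67 s, if anything falls off the work surface, if the arm or the gripper's body presses on something with over 40 N, if the wrist force passes 120 N, or if a joint passes its speed limit or range.

### The arm

A 7-joint arm with a two-finger parallel gripper is mounted at the origin on a cart in front of the work surface, level with it; the furniture and walls round the work are solid. World frame = base frame: x ahead of the robot, y to its left, z up, the work surface at z = 0. Lengths are in mm, angles in rad, forces in N, time in s.
With the tool pointing down it reaches from about 400 to 850 mm from the base axis. Payload 4.5 kg.
Tool frame: the origin (TCP) lies at the centre of the arm's flange, where the gripper is bolted on; the fingertips stand 166 mm ahead of it and the grasp point (between the pads) lies 147 mm ahead of it (manip.grasp_offset is the distance from the TCP to the grasp point, in mm); z points along the fingers, y is the line along which they close (so a half turn about z gives the same grasp; the last joint's range is limited). The gripper opens to 88 mm and grips with 3 to 60 N. Pads are 18 mm wide; open, the fingers measure 123 mm over their backs; the gripper's body (75 mm by 187 mm) begins 45 mm behind the grasp point.
Start: joints at [-1.124, 0.689, -0.195, 1.565, 0.157, 0.902, -0.215], TCP at [250.715, 572.52, 404.743] pointing down, gripper open.
Joint ranges: [-3.01, 3.01], [-0.46, 2.08], [-1.47, 1.51], [0.13, 2.56], [-1, 4.14], [0.04, 2.09], [-2.66, 2.66]. Speed limits (rad/s): [2.57, 2.57, 3.14, 3.14, 3.14, 3.14, 3.14].

### API

Orientations are given as [roll, pitch, yaw] about the fixed x, y, z axes, in that order (R = Rz(yaw) Ry(pitch) Rx(roll)).
In Python, from rig import telemetry, eyes, workorder, manip gives the robot as it stands.
- The arm moves only by the tool play_rows, never from a script. Its argument "moves" is a list that holds one entry, the list of rows, each a list of 7 numbers: the turn, a rotation vector about the world's x, y, z each as a share of 180 degrees, from -1 to 1, then the shift along the world's x, y, z each as a share of 0.25 m, from -1 to 1, then the opening, from -1 (shut) to 1 (fully open). In form: [[[rx, ry, rz, tx, ty, tz, hand], ...]]. A call has 1 to 12 rows; each row is the pose to reach, as a shift and turn from the pose commanded when the call began, turning the shorter way round; what a row does not reach only later rows make up. A row lasts 1/10 s, in which the tool goes at most 50 mm and 8.59 degrees, less where a joint would pass 70% of its speed; a pose out of reach is approached as far as the arm can. A call with a number of a shift or a turn outside -1 to 1 is refused whole. A call with a gripper value outside its range is refused whole. The fingers move at their own pace and stop on an object; "force" is the grip in N (left out, the last holds). Time passes only in rows, so rows that repeat a pose let the fingers close. It gives the time, the measured TCP pose, the force, the opening and the grip force at its end, in the units of the state.
- telemetry.observe(): the state, without advancing time (a new reading comes with each control period).
- eyes.get_image(name): name is "scene" or "top" or "wrist"; returns the picture (400x640x3 uint8, red, green, blue); there is no depth.
- eyes.camera_info(name): a dict with "fovy" (degrees; the focal length in pixels is half the picture's height over the tangent of half this angle, whatever the lens; pixels are square), "cx", "cy" (the principal point, pixels), "R" (3x3) and "t" (3): a world point X has camera coordinates R X + t. Camera axes: x right, y down, z forward; pixel columns grow to the right and rows downward; lengths in mm; the calibration is good to about 2 mm. A picture is of the moment at which its call begins: read the wrist's pose just before it. camera_info takes no time and is no camera call; for the wrist camera it gives the pose at the moment of the call.
- workorder.finish_job(): hands the job in; it is judged then, once.
The state is a dict: "t": time; "joint_positions": joint angles; "qd": joint speeds; "tau": joint torques, N m; "eef_pos": TCP position; "ee_rot": TCP orientation; "contact_force": force on the tool from outside, world axes, zero at the start; "wrist_torque": the same for the moment, N m; "width": finger opening in mm; "gripper_force": force on a finger pad.
Only numpy, scipy, OpenCV 4.12 (cv2) and the standard library are available. Lean on these libraries where they do the work, as an engineer would, in place of code of your own. Each camera call takes 0.05 s, during which the arm holds its last target. There are 200 camera calls.

## Working session

There is one attempt and no reset: what is moved stays moved. The work goes in short steps, Python scripts to look and compute and a tool call to move; the robot and the scene stay as the last step left them, time stands still between calls to the robot, and variables do not carry over. Pictures are saved under pics/ and viewed, at most 12 in all, crops included, and the job is handed in when it is done.

Besides the shell and the picture viewer there is one more tool, called after ">>>" in YAML: its name, and indented under it one key for each argument. play_rows: Moves the arm, as the interface text tells. Shift numbers are shares of 0.25 m and turn numbers shares of 180 degrees, none past 1 either way. Its arguments: {"type":"object","properties":{"moves":{"type":"array","items":{"type":"array","items":{"type":"array","items":{"type":"number","minimum":-1,"maximum":1}}}},"force":{"type":"number"}},"required":["moves"]}

```bash
mkdir -p pics; ls; python3 - <<'E'
from rig import telemetry, eyes
import cv2,json
for n in("scene","top"):
    im=eyes.get_image(n); cv2.imwrite(f"pics/{n}0.png",im[:,:,::-1]); c=eyes.camera_info(n); print(n,c)
s=telemetry.observe(); print(s['t'],s['eef_pos'],s['ee_rot'],s['width'])
E
```

```text
pics
scene {'fovy': 52.54312946070304, 'cx': 322.18825711893146, 'cy': 200.36505009713824, 'R': array([[ 0.81792055, -0.57525147, -0.00957712],
       [-0.27121253, -0.37083568, -0.88821431],
       [ 0.50739505,  0.72908617, -0.45932953]]), 't': array([-484.20677451,  204.81631121, 1358.6159921 ])}
top {'fovy': 57.93049735637212, 'cx': 320.9623633487638, 'cy': 197.7376339617788, 'R': array([[-0.11761974, -0.99304482, -0.00525208],
       [-0.96830526,  0.11585978, -0.22127231],
       [ 0.22034183, -0.02094038, -0.97519792]]), 't': array([  14.16957603,  597.15540334, 1089.49262461])}
0.1 [250.64280244 572.23024035 404.03730282] [-3.14004543e+00  1.53027866e-04  2.72890040e+00] 88.26061334096069
```

View pics/scene0.png

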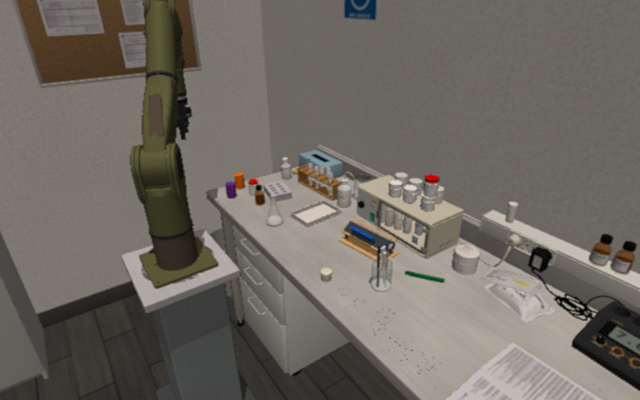

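View pics/top0.png

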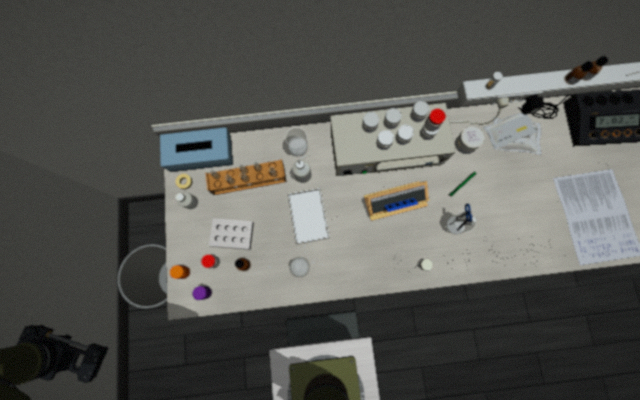

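The scene view shows the red-capped jar at (253,185), the brown bottle at (260,196) and the block at (277,191). The tray is at (316,214) and the rest with the blue grip at (368,238). In the top view the jar is at (209,261), the bottle at (243,264), the block at (232,233), the tray at (308,216) and the rest at (397,200).

Jar candidates in the top view are red (209,261), orange (178,271) and purple (201,292). Red fits, because it has a red cap and stands before the block's face. I'll confirm that in enlarged crops.

```bash
python3 - <<'E'
import cv2
a=cv2.imread("pics/top0.png")[170:310,160:360]; cv2.imwrite("pics/topc1.png",cv2.resize(a,None,fx=4,fy=4,interpolation=2))
a=cv2.imread("pics/scene0.png")[145:275,220:410]; cv2.imwrite("pics/scenec1.png",cv2.resize(a,None,fx=4,fy=4,interpolation=2))
E
```

```text
(no output)
```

View pics/topc1.png

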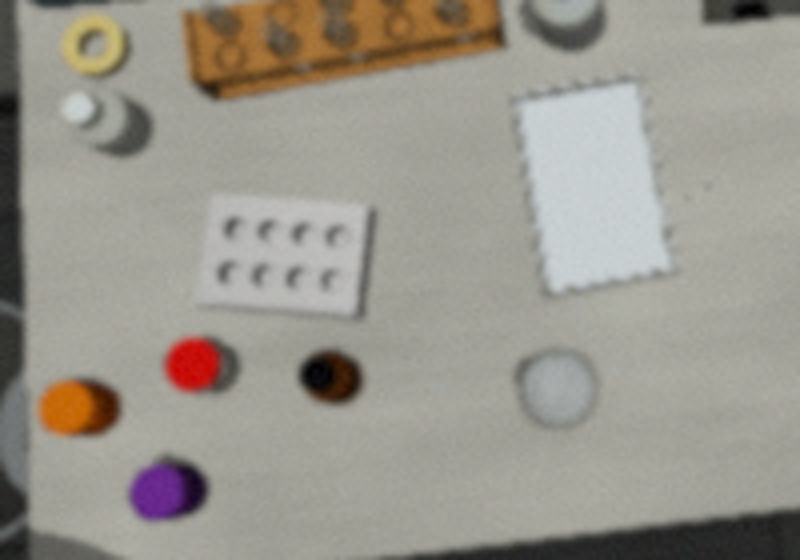

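View pics/scenec1.png

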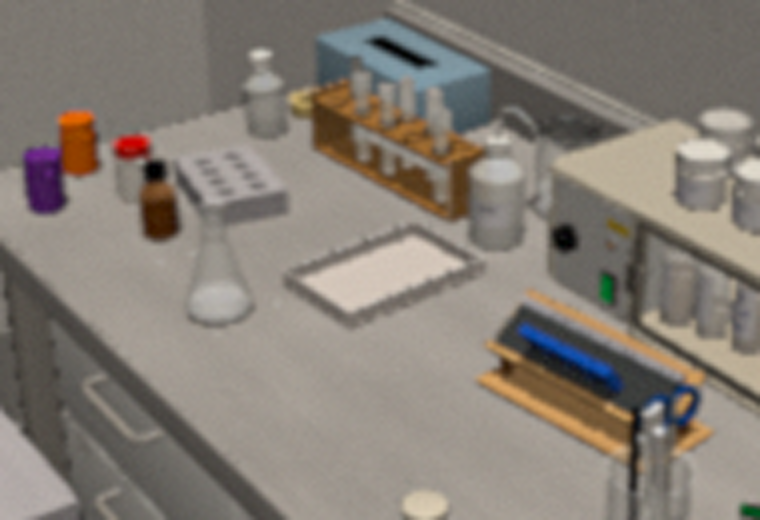

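The crops confirm the jar is the red-capped one with the white body, at top crop (195,364), beside the bottle at (318,373). Both stand before the block's near face, which runs from (197,304) to (362,313). The tray corners are (513,98), (635,82), (671,270) and (548,295).

```bash
cat > h.py <<'E'
import numpy as np
from rig import eyes
def ray(ci,p):
    f=200/np.tan(np.radians(ci['fovy']/2)); R=np.array(ci['R']); t=np.array(ci['t'])
    d=R.T@np.array([(p[0]-ci['cx'])/f,(p[1]-ci['cy'])/f,1]); return -R.T@t,d/np.linalg.norm(d)
def atz(ci,p,z):
    o,d=ray(ci,p); return o+d*(z-o[2])/d[2]
def tri(*cps):
    A=0;b=0
    for ci,p in cps:
        o,d=ray(ci,p); P=np.eye(3)-np.outer(d,d); A=A+P; b=b+P@o
    return np.linalg.solve(A,b)
def proj(ci,X):
    f=200/np.tan(np.radians(ci['fovy']/2)); c=np.array(ci['R'])@X+ci['t']; return c[:2]/c[2]*f+[ci['cx'],ci['cy']]
E
python3 - <<'E'
from h import *
np.set_printoptions(precision=1,suppress=True)
T=eyes.camera_info("top");S=eyes.camera_info("scene");W=eyes.camera_info("wrist")
t=lambda x,y:((x+.5)/4-.5+160,(y+.5)/4-.5+170)
s=lambda x,y:((x+.5)/4-.5+220,(y+.5)/4-.5+145)
print("jar",tri((T,t(195,364)),(S,s(133,142))),atz(T,t(195,364),66))
print("bot",tri((T,t(318,373)),(S,s(154,165))),atz(T,t(318,373),84))
B=[atz(T,t(*p),30) for p in((212,194),(373,208),(362,314),(197,304))];print("block",B,np.mean(B,0))
print("blk tri",tri((T,t(212,194)),(S,s(237,146))),tri((T,t(362,314)),(S,s(213,211))),tri((T,t(373,208)),(S,s(287,195))),tri((T,t(197,304)),(S,s(176,157))))
Y=[atz(T,t(*p),20) for p in((513,98),(635,82),(671,270),(548,295))];print("tray",Y,np.mean(Y,0))
print("tray tri",tri((T,t(513,98)),(S,s(415,225))),tri((T,t(548,295)),(S,s(285,278))),tri((T,t(635,82)),(S,s(486,265))),tri((T,t(671,270)),(S,s(352,325))))
print("rest top approx",atz(T,(397,200),50))
for n,p,z in(("flask",(557,388),60),("orange",(70,408),66),("purple",(160,490),66),("wash",(555,-5),120),):print(n,atz(T,t(*p),z))
print("cream",atz(T,(426,265),33),"toolb",atz(T,(462,215),100))
o=W; R=np.array(W['R']);print("wrist cam",-R.T@W['t'],R,W['fovy'])
E
```

```text
jar [439.1 311.5  66.5] [438.5 311.9  66. ]
bot [418.6 215.1  81.1] [419.2 214.   84. ]
block [array([577.2, 302.4,  30. ]), array([550.1, 172.5,  30. ]), array([465.4, 187.8,  30. ]), array([489.1, 319. ,  30. ])] [520.4 245.4  30. ]
blk tri [571.9 305.5  28.6] [467.2 188.5  23.5] [551.2 173.5  23.9] [490.7 317.5  31.7]
tray [array([630.7,  50.8,  20. ]), array([632.2, -52. ,  20. ]), array([472.3, -62.8,  20. ]), array([464. ,  38.7,  20. ])] [549.8  -6.3  20. ]
tray tri [633.1  50.9  13.4] [465.7  38.9  10.2] [640.2 -55.1   8.7] [476.2 -64.2   1.6]
rest top approx [ 561.7 -300.6   50. ]
flask [387.7  36.7  60. ]
orange [416.5 408.9  66. ]
purple [347.4 342.9  66. ]
wash [683.9   3.3 120. ]
cream [ 346.6 -361.    33. ] toolb [ 481.9 -478.9  100. ]
wrist cam [176.8 604.6 383.7] [[ 0.4  0.9 -0. ]
 [ 0.9 -0.4  0.3]
 [ 0.3 -0.1 -1. ]] 62.8869359364235
```

>>> play_rows:
  moves:
    - [[0, 0, 0.035, 0.1, -0.16, -0.03, 0.6], [0, 0, 0.035, 0.25, -0.35, -0.06, 0.6], [0, 0, 0.035, 0.36, -0.55, -0.12, 0.6], [0, 0, 0.035, 0.4, -0.7, -0.15, 0.6], [0, 0, 0.035, 0.4, -0.8, -0.2, 0.6]]
  force: 15

```text
t: 0.6
eef_pos: [353.1, 368.9, 354.3]
ee_rot: [-3.141, 0.002, 2.834]
contact_force: [-0.4, 0.6, 0.4]
width: 70.5
gripper_force: 0.0
```

>>> play_rows:
  moves:
    - [[0, 0, 0.035, 0.1, -0.2, -0.03, 0.6], [0, 0, 0.035, 0.2, -0.35, -0.06, 0.6], [0, 0, 0.035, 0.3, -0.48, -0.1, 0.6], [0, 0, 0.035, 0.3, -0.48, -0.1, 0.6], [0, 0, 0.035, 0.3, -0.48, -0.1, 0.6], [0, 0, 0.035, 0.3, -0.48, -0.1, 0.6]]

```text
t: 1.2
eef_pos: [425.0, 253.8, 329.8]
ee_rot: [3.14, -0.001, 2.951]
contact_force: [-0.1, 0.7, 0.3]
width: 70.5
gripper_force: 0.0
```

```bash
python3 - <<'E'
from h import *; import cv2,pickle
from rig import telemetry
s=telemetry.observe(); c=eyes.camera_info("wrist"); im=eyes.get_image("wrist")
cv2.imwrite("pics/w1.png",im[:,:,::-1]); pickle.dump(c,open("w1.pkl","wb"))
print(s['t'],s['eef_pos'],s['ee_rot'],s['width'],s['contact_force'])
E
```

```text
1.2 [425.04819671 253.79817252 329.84789519] [ 3.14033403e+00 -6.24829720e-04  2.95073697e+00] 70.48048271997257 [-0.05214364  0.66467956  0.33397289]
```

View pics/w1.png

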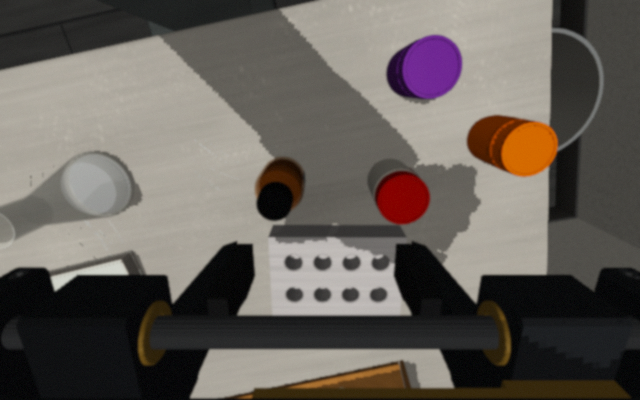

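The wrist view is upside down relative to the robot. It shows the bottle cap at (275,201), the red cap at (403,197), and the block's near top edge running from (269,237) to (407,237), with its foot line at row 226.

```bash
python3 - <<'E'
from h import *; import pickle
np.set_printoptions(precision=1,suppress=True)
T=eyes.camera_info("top");W=pickle.load(open("w1.pkl","rb"))
t=lambda x,y:((x+.5)/4-.5+160,(y+.5)/4-.5+170)
print("jar",tri((T,t(195,364)),(W,(403,197))),atz(W,(403,197),66))
print("bot",tri((T,t(318,373)),(W,(275,201))),atz(W,(275,201),84))
a,b=atz(W,(269,237),30),atz(W,(407,237),30);print(a,b,np.linalg.norm(a-b),np.arctan2(*(a-b)[:2]))
a,b=atz(W,(274,226),0),atz(W,(402,226),0);print(a,b,np.linalg.norm(a-b),np.arctan2(*(a-b)[:2]))
print("blk tri",tri((T,t(362,314)),(W,(269,237))),tri((T,t(197,304)),(W,(407,237))))
print("base bottle edge",atz(W,(285,160),30))
E
```

```text
jar [440.  316.7  52.8] [435.4 314.9  66. ]
bot [419.4 216.8  69.3] [414.2 219.7  84. ]
[464.1 194.   30. ] [488.6 320.8  30. ] 129.18643505953474 -2.950367909060183
[465.7 193.9   0. ] [490.6 322.7   0. ] 131.18692430038854 -2.95037128062332
blk tri [467.5 190.5  19.3] [489.6 320.5  27.3]
base bottle edge [395.6 225.2  30. ]
```

>>> play_rows:
  moves:
    - [[0, 0, 0, -0.035, -0.142, 0, 0.6], [0, 0, 0, -0.035, -0.142, -0.15, 0.6], [0, 0, 0, -0.035, -0.142, -0.3, 0.6], [0, 0, 0, -0.035, -0.142, -0.43, 0.6], [0, 0, 0, -0.035, -0.142, -0.51, 0.6], [0, 0, 0, -0.035, -0.142, -0.555, 0.6], [0, 0, 0, -0.035, -0.142, -0.555, 0.6], [0, 0, 0, -0.035, -0.142, -0.555, -0.2], [0, 0, 0, -0.035, -0.142, -0.555, -0.5], [0, 0, 0, -0.035, -0.142, -0.555, -1], [0, 0, 0, -0.035, -0.142, -0.555, -1], [0, 0, 0, -0.035, -0.142, -0.555, -1]]
  force: 12

```text
t: 2.45
eef_pos: [417.3, 216.9, 191.6]
ee_rot: [3.141, 0.001, 2.948]
contact_force: [0.6, -0.8, 5.4]
width: 40.1
gripper_force: 12.0
```

>>> play_rows:
  moves:
    - [[0, 0, 0, 0, 0, 0.1, -1], [0, 0, 0, 0, 0, 0.25, -1], [0, 0, 0.01, 0.05, -0.06, 0.36, -1], [0, 0, 0.02, 0.13, -0.17, 0.4, -1], [0, 0, 0.04, 0.23, -0.3, 0.4, -1], [0, 0, 0.05, 0.33, -0.43, 0.4, -1], [0, 0, 0.065, 0.43, -0.56, 0.4, -1], [0, 0, 0.075, 0.53, -0.69, 0.4, -1], [0, 0, 0.083, 0.6, -0.8, 0.4, -1], [0, 0, 0.083, 0.65, -0.86, 0.4, -1], [0, 0, 0.083, 0.672, -0.884, 0.38, -1], [0, 0, 0.083, 0.672, -0.884, 0.38, -1]]

```text
t: 3.65
eef_pos: [584.8, -4.9, 285.0]
ee_rot: [-3.141, -0.001, -3.076]
contact_force: [0.2, 0.8, -1.5]
width: 39.9
gripper_force: 11.9
```

```bash
python3 - <<'E'
from h import *; import cv2,pickle
from rig import telemetry
s=telemetry.observe(); c=eyes.camera_info("wrist"); im=eyes.get_image("wrist")
pickle.dump(c,open("w2.pkl","wb"))
t=eyes.get_image("top"); a=cv2.resize(t[160:300,200:360],None,fx=3.5,fy=3.5,interpolation=2)[:,:560]
b=im[0:400,40:640]
a2=cv2.resize(a,(400,350)); 
out=np.zeros((400+190,600,3),np.uint8); out[:400]=b; q=cv2.resize(t[170:265,200:440],(480,190),interpolation=2); out[400:,:480]=q
cv2.imwrite("pics/w2.png",out[:,:,::-1])
print(s['t'],s['eef_pos'],s['ee_rot'],s['width'],s['contact_force'])
E
```

```text
3.65 [584.78556966  -4.85316498 285.0431628 ] [-3.14144226e+00 -1.42626782e-03 -3.07555333e+00] 39.904084760992454 [ 0.18960019  0.84607725 -1.47848702]
```

View pics/w2.png

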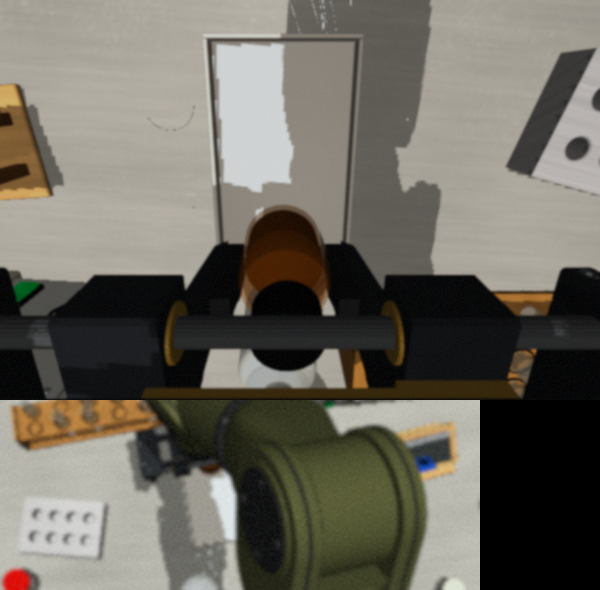

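The wrist picture shows the bottle held upright over the tray. The tray's near corners are at full-frame (244,36) and (402,36).

```bash
python3 - <<'E'
from h import *; import pickle
np.set_printoptions(precision=1,suppress=True)
W=pickle.load(open("w2.pkl","rb"))
a,b=atz(W,(244,36),20),atz(W,(402,36),20);print(a,b,np.linalg.norm(a-b),np.arctan2(*(b-a)[:2]))
m=(a+b)/2;u=(b-a)/np.linalg.norm(b-a);n=np.array([u[1],-u[0]]);print("centre",m[:2]+n*85)
E
```

```text
[472.4 -66.9  20. ] [465.4  40.1  20. ] 107.22321920604011 -0.06557133604440656
centre [553.7  -7.8]
```

>>> play_rows:
  moves:
    - [[0, 0, 0, 0.012, -0.004, -0.1, -1], [0, 0, 0, 0.012, -0.004, -0.22, -1], [0, 0, 0, 0.012, -0.004, -0.31, -1], [0, 0, 0, 0.012, -0.004, -0.35, -1], [0, 0, 0, 0.012, -0.004, -0.364, -1], [0, 0, 0, 0.012, -0.004, -0.364, -1], [0, 0, 0, 0.012, -0.004, -0.364, -1], [0, 0, 0, 0.012, -0.004, -0.364, 0.0], [0, 0, 0, 0.012, -0.004, -0.364, 0.32], [0, 0, 0, 0.012, -0.004, -0.364, 0.32], [0, 0, 0, 0.012, -0.004, -0.364, 0.32], [0, 0, 0, 0.012, -0.004, -0.3, 0.32]]

```text
t: 4.95
eef_pos: [587.2, -5.1, 209.7]
ee_rot: [-3.141, -0.003, -3.074]
contact_force: [-0.2, -0.8, -0.2]
width: 57.8
gripper_force: 0.0
```

>>> play_rows:
  moves:
    - [[0, 0, 0, 0, 0, 0.15, 0.32], [0, 0, 0, 0, 0, 0.3, 0.32], [0, 0, -0.02, -0.06, 0.12, 0.36, 0.4], [0, 0, -0.04, -0.14, 0.29, 0.36, 0.6], [0, 0, -0.06, -0.22, 0.46, 0.36, 0.6], [0, 0, -0.083, -0.3, 0.64, 0.36, 0.6]]

```text
t: 5.55
eef_pos: [512.3, 155.9, 301.3]
ee_rot: [3.141, 0.001, 2.944]
contact_force: [-0.3, 1.3, -0.4]
width: 70.5
gripper_force: 0.0
```

>>> play_rows:
  moves:
    - [[0, 0, 0, -0.08, 0.17, -0.03, 0.6], [0, 0, 0, -0.16, 0.34, -0.06, 0.6], [0, 0, 0, -0.24, 0.5, -0.1, 0.6], [0, 0, 0, -0.304, 0.634, -0.1, 0.6], [0, 0, 0, -0.304, 0.634, -0.1, 0.6]]

```text
t: 6.05
eef_pos: [433.4, 320.0, 276.2]
ee_rot: [3.136, -0.003, 2.959]
contact_force: [-0.8, 0.0, 0.7]
width: 70.3
gripper_force: 0.0
```

```bash
python3 - <<'E'
from h import *; import cv2,pickle
from rig import telemetry
s=telemetry.observe(); c=eyes.camera_info("wrist"); im=eyes.get_image("wrist")
pickle.dump(c,open("w3.pkl","wb"))
t=eyes.get_image("top"); 
out=np.zeros((590,640,3),np.uint8); out[:400]=im; out[400:,:480]=cv2.resize(t[170:265,280:520],(480,190),interpolation=2)
cv2.imwrite("pics/w3.png",out[:,:,::-1])
print(s['t'],s['eef_pos'],s['ee_rot'],s['width'],s['contact_force'])
print(proj(c,np.array([437,313.5,66])),proj(c,np.array([437,313.5,0])))
E
```

```text
6.05 [433.36424614 320.00647041 276.17940506] [ 3.13587999e+00 -2.64225948e-03  2.95912731e+00] 70.25144909126747 [-0.75198473  0.04270427  0.74437816]
[313.36694977 233.15182672] [315.46576189 200.16473235]
```

View pics/w3.png

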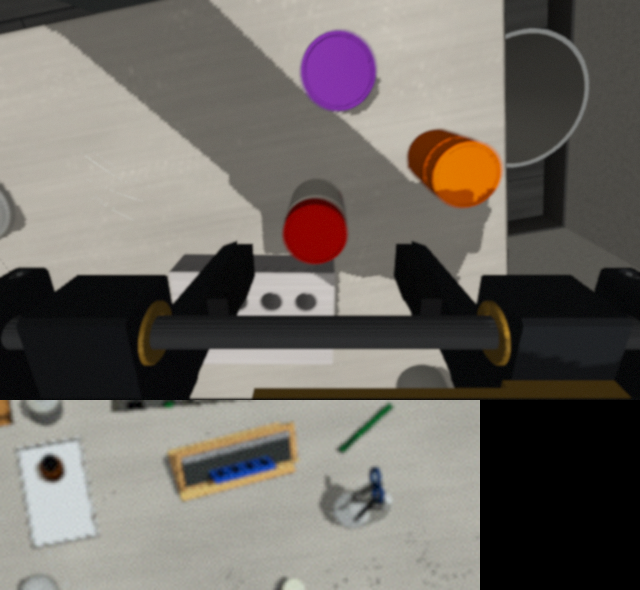

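The bottle stands upright in the tray, and the red cap at (315,230) matches its predicted pixel (313,233). Next I grasp the jar.

>>> play_rows:
  moves:
    - [[0, 0, 0, 0, 0, -0.12, 0.6], [0, 0, 0, 0, 0, -0.24, 0.6], [0, 0, 0, 0, 0, -0.32, 0.6], [0, 0, 0, 0, 0, -0.356, 0.6], [0, 0, 0, 0, 0, -0.356, 0.6], [0, 0, 0, 0, 0, -0.356, -0.2], [0, 0, 0, 0, 0, -0.356, -0.5], [0, 0, 0, 0, 0, -0.356, -1], [0, 0, 0, 0, 0, -0.356, -1], [0, 0, 0, 0, 0, -0.356, -1], [0, 0, 0, 0, 0, -0.3, -1], [0, 0, 0, 0, 0, -0.15, -1]]

```text
t: 7.35
eef_pos: [435.9, 312.9, 237.4]
ee_rot: [-3.137, -0.004, 2.95]
contact_force: [0.2, 0.3, -1.3]
width: 42.5
gripper_force: 12.0
```

>>> play_rows:
  moves:
    - [[0, 0, 0, 0, 0, 0.1, -1], [0, 0, 0, 0.02, -0.08, 0.2, -1], [0, 0, 0.01, 0.05, -0.2, 0.2, -1], [0, 0, 0.02, 0.08, -0.35, 0.2, -1], [0, 0, 0.03, 0.12, -0.5, 0.2, -1], [0, 0, 0.042, 0.16, -0.648, 0.2, -1]]

```text
t: 7.95
eef_pos: [476.9, 150.0, 289.3]
ee_rot: [-3.141, 0.0, 3.083]
contact_force: [1.1, 0.2, -1.3]
width: 42.3
gripper_force: 12.0
```

>>> play_rows:
  moves:
    - [[0, 0, 0.01, 0.04, -0.15, 0, -1], [0, 0, 0.02, 0.08, -0.3, 0, -1], [0, 0, 0.03, 0.12, -0.44, 0, -1], [0, 0, 0.041, 0.15, -0.56, 0, -1], [0, 0, 0.041, 0.166, -0.63, 0, -1], [0, 0, 0.041, 0.166, -0.645, -0.03, -1], [0, 0, 0.041, 0.166, -0.645, -0.12, -1], [0, 0, 0.041, 0.166, -0.645, -0.24, -1], [0, 0, 0.041, 0.166, -0.645, -0.34, -1], [0, 0, 0.041, 0.166, -0.645, -0.38, -1], [0, 0, 0.041, 0.166, -0.645, -0.392, -1], [0, 0, 0.041, 0.166, -0.645, -0.392, -1]]

```text
t: 9.15
eef_pos: [518.1, -8.5, 191.0]
ee_rot: [3.141, -0.0, -3.072]
contact_force: [-0.0, 0.1, -0.4]
width: 42.4
gripper_force: 12.0
```

>>> play_rows:
  moves:
    - [[0, 0, 0, 0, 0, 0, -1], [0, 0, 0, 0, 0, 0, 0], [0, 0, 0, 0, 0, 0, 0.32], [0, 0, 0, 0, 0, 0, 0.32], [0, 0, 0, 0, 0, 0, 0.32], [0, 0, 0, 0, 0, 0.12, 0.32], [0, 0, 0, 0, 0, 0.3, 0.32], [0, 0, 0, 0, 0, 0.45, 0.32], [0, 0, 0, 0, -0.15, 0.5, 0.32], [0, 0, 0, 0, -0.32, 0.55, 0.32], [0, 0, 0, 0, -0.5, 0.6, 0.32], [0, 0, 0, 0, -0.68, 0.64, 0.32]]

```text
t: 10.35
eef_pos: [518.2, -181.5, 351.4]
ee_rot: [-3.141, 0.001, -3.073]
contact_force: [0.3, 0.4, 0.7]
width: 58.1
gripper_force: 0.0
```

>>> play_rows:
  moves:
    - [[0, 0, 0, -0.05, -0.17, 0.02, 0.32], [0, 0, 0, -0.08, -0.34, 0.04, 0.0], [0, 0, 0, -0.1, -0.48, 0.04, 0.0], [0, 0, 0, -0.1, -0.48, 0.04, 0.0], [0, 0, 0, -0.1, -0.48, 0.04, 0.0]]

```text
t: 10.85
eef_pos: [492.9, -300.3, 360.2]
ee_rot: [3.141, -0.0, -3.076]
contact_force: [-0.0, 0.1, -0.8]
width: 44.4
gripper_force: 0.0
```

```bash
python3 - <<'E'
from h import *; import cv2,pickle
from rig import telemetry
s=telemetry.observe(); c=eyes.camera_info("wrist"); im=eyes.get_image("wrist")
pickle.dump(c,open("w4.pkl","wb"))
t=eyes.get_image("top"); 
out=np.zeros((590,640,3),np.uint8); out[:400]=im; out[400:,:480]=cv2.resize(t[180:243,280:440],(480,190),interpolation=2)
cv2.imwrite("pics/w4.png",out[:,:,::-1]); cv2.imwrite("pics/top4.png",t[:,:,::-1])
print(s['t'],s['eef_pos'],s['ee_rot'],s['width'],s['joint_positions'])
E
```

```text
10.85 [ 492.94928987 -300.32029436  360.24429478] [ 3.14094574e+00 -2.74898611e-04 -3.07585874e+00] 44.40333374372325 [ 0.8088449   0.73734371 -0.5960497   1.74650088  0.53776277  0.82710934
  1.59605207]
```

View pics/w4.png

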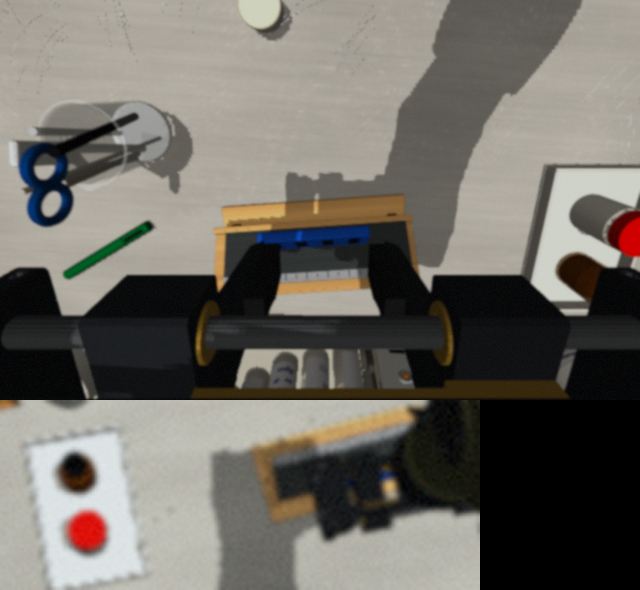

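Both vessels stand upright in the tray, bottle at (578,270) and red cap at (632,237). The blue rib runs from (257,238) to (369,232). I'll enlarge both views to fix the rest and rib.

```bash
python3 - <<'E'
import cv2,numpy as np
w=cv2.imread("pics/w4.png")[185:300,205:435]; t=cv2.imread("pics/top0.png")[175:225,355:440]
o=np.zeros((600,800,3),np.uint8); o[:391,:782]=cv2.resize(w,(782,391),interpolation=2); o[395:595,:340]=cv2.resize(t,(340,200),interpolation=2)
s=cv2.imread("pics/scene0.png")[215:265,335:405]
o[395:595,400:680]=cv2.resize(s,(280,200),interpolation=2)
cv2.imwrite("pics/c5.png",o)
E
```

```text
(no output)
```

View pics/c5.png

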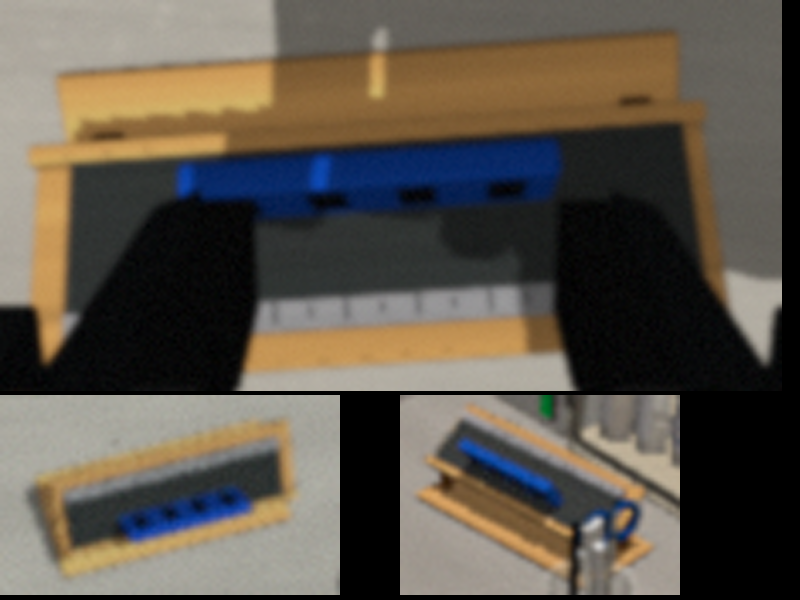

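The crop shows the base's low corners at (75,166) and (683,126), and the rib's near top edge from (180,165) to (558,142). The same features appear in the smaller top and scene crops. Next I fit the straightedge pose to these.

```bash
cat > fit.py <<'E'
from h import *; import pickle
from scipy.optimize import least_squares
from scipy.spatial.transform import Rotation as Rn
np.set_printoptions(precision=2,suppress=True)
T=eyes.camera_info("top");S=eyes.camera_info("scene");W=pickle.load(open("w4.pkl","rb"))
w=lambda x,y:(x/3.4-.35+205,y/3.4-.35+185)
t=lambda x,y:((x+.5)/4-.5+355,(y-395+.5)/4-.5+175)
s=lambda x,y:((x-400+.5)/4-.5+335,(y-395+.5)/4-.5+215)
D=[(W,w(75,166),(-26,-90,8)),(W,w(683,126),(-26,90,8)),(W,w(180,165),(-15,-50,42)),(W,w(558,142),(-15,50,42)),(W,w(558,172),(-5,50,42)),
(T,t(132,541),(-15,50,42)),(T,t(252,511),(-15,-50,42)),(T,t(68,548),(-26,90,8)),(T,t(280,440),(26,-90,8)),(T,t(65,492),(26,90,8)),
(S,s(462,442),(-10,50,42)),(S,s(560,490),(-10,-50,42)),(S,s(463,420),(26,90,8)),(S,s(440,462),(-26,90,8))]
def pose(p): return Rn.from_euler('zyx',[p[3],-np.radians(38),0]),p[:3]
def res(p):
    R,o=pose(p); r=[]
    for c,u,X in D:
        k=(1.0 if c is W else 3.0); r+=list((proj(c,R.apply(X)+o)-u)*k)
    return r
q=least_squares(res,[560,-300,50,.3],loss='soft_l1',x_scale=[10,10,10,.1])
if __name__=="__main__":
    print(q.x); print(np.array(q.fun).reshape(-1,2))
    for sel in ("W","TS"):
        D0=D[:]; D[:]=[d for d in D0 if (d[0] is W)==(sel=="W")]
        print(sel,least_squares(res,[560,-300,50,.3],x_scale=[10,10,10,.1]).x); D[:]=D0
    R,o=pose(q.x); print("rib z30",R.apply([-10,0,30])+o)
E
python3 fit.py
```

```text
[ 568.89 -305.21   45.95    0.13]
[[ -5.04  -0.32]
 [ -5.2   -0.22]
 [ -0.19   0.  ]
 [ -0.1   -0.55]
 [  1.28   1.43]
 [ -3.62   0.67]
 [ -0.82   1.39]
 [  2.77  -1.69]
 [  0.93  -1.42]
 [ -2.87  -1.42]
 [ -0.51   4.  ]
 [-10.29  -3.17]
 [  4.84  -0.63]
 [ -1.51   3.13]]
W [ 569.75 -303.63   43.51    0.13]
TS [ 569.17 -306.27   47.25    0.14]
rib z30 [ 542.6  -306.5    63.48]
```

```bash
cat > plan.py <<'E'
from fit import *
from rig import telemetry
st=telemetry.observe()
R0=Rn.from_euler('xyz',[np.pi,0,-3.0758])
def tool(E): M=E.as_matrix(); return Rn.from_matrix(np.c_[-M[:,1],-M[:,0],-M[:,2]])
E1,o=pose(q.x); R1=tool(E1); g=E1.apply([-10,0,30])+o; n=E1.apply([0,0,1])
E
python3 - <<'E'
from plan import *
print("rotvec share",(R1*R0.inv()).as_rotvec()/np.pi, np.degrees((R1*R0.inv()).magnitude()))
print("other",(R1*Rn.from_euler('z',np.pi)*R0.inv()).as_rotvec()/np.pi)
cmd=np.array([493.5,-300,360.5])
for d in(0,40,90):
    P=g+n*(147+d); print(d,P,(P-cmd)/250)
E
```

```text
rotvec share [-0.17 -0.16  0.5 ] 99.37061292352868
other [ 0.16 -0.17 -0.46]
0 [ 452.1  -306.5   179.32] [-0.17 -0.03 -0.72]
40 [ 427.47 -306.5   210.84] [-0.26 -0.03 -0.6 ]
90 [ 396.69 -306.5   250.24] [-0.39 -0.03 -0.44]
```

```bash
sed -i "s/'zyx'/'ZYX'/" fit.py; python3 fit.py; python3 - <<'E'
from plan import *
print("rotvec share",(R1*R0.inv()).as_rotvec()/np.pi, np.degrees((R1*R0.inv()).magnitude()))
print("other",(R1*Rn.from_euler('z',np.pi)*R0.inv()).as_rotvec()/np.pi)
cmd=np.array([493.5,-300,360.5])
for d in(0,40,90):
    P=g+n*(147+d); print(d,P,(P-cmd)/250)
E
```

```text
[ 569.04 -303.56   45.53    0.13]
[[-1.04 -0.51]
 [-1.85 -0.16]
 [-0.84 -0.07]
 [-1.13 -0.4 ]
 [ 0.    1.72]
 [-1.45  1.04]
 [-0.9   0.21]
 [ 2.57 -0.17]
 [-1.93 -2.43]
 [-1.97 -0.28]
 [-0.4   2.32]
 [-8.13  0.27]
 [ 3.01 -5.  ]
 [-4.02 -1.4 ]]
W [ 568.8  -302.56   45.7     0.14]
TS [ 569.79 -305.04   44.48    0.14]
rib z30 [ 542.93 -307.1    63.02]
rotvec share [-0.15 -0.18  0.5 ] 99.65908473089198
other [ 0.18 -0.15 -0.46]
0 [ 453.26 -319.28  178.85] [-0.16 -0.08 -0.73]
40 [ 428.85 -322.59  210.37] [-0.26 -0.09 -0.6 ]
90 [ 398.35 -326.74  249.77] [-0.38 -0.11 -0.44]
```

>>> play_rows:
  moves:
    - [[-0.012, -0.015, 0.042, -0.03, -0.01, 0, 0.0], [-0.025, -0.03, 0.083, -0.07, -0.02, 0, 0.0], [-0.037, -0.045, 0.125, -0.1, -0.03, -0.02, 0.0], [-0.05, -0.06, 0.167, -0.13, -0.04, -0.05, 0.0], [-0.062, -0.075, 0.208, -0.16, -0.05, -0.08, 0.0], [-0.075, -0.09, 0.25, -0.2, -0.06, -0.12, 0.0], [-0.087, -0.105, 0.292, -0.23, -0.07, -0.17, 0.0], [-0.1, -0.12, 0.333, -0.26, -0.08, -0.22, 0.0], [-0.112, -0.135, 0.375, -0.3, -0.09, -0.28, 0.0], [-0.125, -0.15, 0.417, -0.33, -0.1, -0.33, 0.0], [-0.137, -0.165, 0.458, -0.36, -0.11, -0.39, 0.0], [-0.15, -0.18, 0.5, -0.38, -0.11, -0.44, 0.0]]

```text
t: 12.15
eef_pos: [398.2, -326.1, 249.8]
ee_rot: [-2.567, 0.059, -1.658]
contact_force: [0.4, 0.8, -1.7]
width: 44.0
gripper_force: 0.0
```

>>> play_rows:
  moves:
    - [[0, 0, 0, 0, 0, 0, 0], [0, 0, 0, 0, 0, 0, 0], [0, 0, 0, 0, 0, 0, 0]]

```text
t: 12.45
eef_pos: [399.9, -326.4, 251.8]
ee_rot: [-2.568, 0.058, -1.664]
contact_force: [0.1, 0.2, 0.2]
width: 44.2
gripper_force: 0.0
```

```bash
python3 - <<'E'
from plan import *; import cv2
np.set_printoptions(precision=3,suppress=True)
R=Rn.from_euler('xyz',st['ee_rot']); print(st['t'],st['eef_pos'],st['joint_positions'])
print("rot left share",(R1*R.inv()).as_rotvec()/np.pi)
for d in (0,40,90): P=g+n*(147+d); print(d,(P-st['eef_pos'])/250)
c=eyes.camera_info("wrist"); im=eyes.get_image("wrist"); pickle.dump(c,open("w5.pkl","wb")); cv2.imwrite("pics/w5.png",im[:,:,::-1])
h=cv2.cvtColor(im,cv2.COLOR_RGB2HSV); m=cv2.inRange(h,(105,120,30),(128,255,255)); nn,l,stt,ce=cv2.connectedComponentsWithStats(m); print([ (stt[i],ce[i]) for i in range(1,nn) if stt[i][4]>200])
for X in [(-15,-50,42),(-15,50,42),(-5,-50,42),(-5,50,42)]: print(X,proj(c,E1.apply(X)+o))
E
```

```text
12.45 [ 399.916 -326.374  251.765] [ 1.2    0.96  -0.842  2.188  2.37   0.383  1.471]
rot left share [-0.018 -0.029  0.072]
0 [ 0.213  0.028 -0.292]
40 [ 0.116  0.015 -0.166]
90 [-0.006 -0.001 -0.008]
[(array([ 278,  170,   49,  144, 2431], dtype=int32), array([302.365, 239.862]))]
(-15, -50, 42) [292.634 173.397]
(-15, 50, 42) [326.147 306.674]
(-5, -50, 42) [277.714 176.918]
(-5, 50, 42) [312.7   309.974]
```

The wrist view matches the fit within 1–2 px: the blue region spans (278–327, 170–314), predicted (278–326, 173–310). I'll finish the turn and go in along the normal.

>>> play_rows:
  moves:
    - [[-0.009, -0.015, 0.036, -0.006, 0, -0.008, 0.0], [-0.018, -0.029, 0.072, -0.006, 0, -0.008, 0.0], [-0.018, -0.029, 0.072, -0.006, 0, -0.008, 0.0], [-0.018, -0.029, 0.072, 0.04, 0.006, -0.07, 0.0], [-0.018, -0.029, 0.072, 0.08, 0.01, -0.12, 0.0], [-0.018, -0.029, 0.072, 0.116, 0.015, -0.166, 0.0], [-0.018, -0.029, 0.072, 0.116, 0.015, -0.166, 0.0], [-0.018, -0.029, 0.072, 0.116, 0.015, -0.166, 0.0]]

```text
t: 13.3
eef_pos: [427.7, -323.0, 208.9]
ee_rot: [-2.48, 0.001, -1.435]
contact_force: [0.2, 0.6, 1.0]
width: 43.8
gripper_force: 0.0
```

```bash
python3 - <<'E'
from plan import *
np.set_printoptions(precision=3,suppress=True)
R=Rn.from_euler('xyz',st['ee_rot']); print(st['t'],st['eef_pos'],st['joint_positions'],st['contact_force'])
print("rot left share",(R1*R.inv()).as_rotvec()/np.pi)
for d in (0,40): P=g+n*(147+d); print(d,(P-st['eef_pos'])/250)
E
```

```text
13.3 [ 427.736 -322.997  208.856] [ 1.204  1.098 -0.874  2.134  2.558  0.379  1.599] [0.165 0.599 1.044]
rot left share [-0.    -0.001 -0.   ]
0 [ 0.102  0.015 -0.12 ]
40 [0.004 0.002 0.006]
```

>>> play_rows:
  moves:
    - [[0, 0, 0, 0.03, 0.004, -0.035, 0.0], [0, 0, 0, 0.06, 0.009, -0.07, 0.0], [0, 0, 0, 0.085, 0.012, -0.1, 0.0], [0, 0, 0, 0.097, 0.014, -0.114, 0.0], [0, 0, 0, 0.097, 0.014, -0.114, 0.0], [0, 0, 0, 0.097, 0.014, -0.114, 0.0], [0, 0, 0, 0.097, 0.014, -0.114, -0.5], [0, 0, 0, 0.097, 0.014, -0.114, -1], [0, 0, 0, 0.097, 0.014, -0.114, -1], [0, 0, 0, 0.097, 0.014, -0.114, -1], [0, 0, 0, 0.097, 0.014, -0.114, -1], [0, 0, 0, 0.097, 0.014, -0.114, -1]]
  force: 40

```text
t: 14.5
eef_pos: [451.9, -319.8, 181.1]
ee_rot: [-2.478, -0.0, -1.435]
contact_force: [-4.5, -0.5, 7.4]
width: 9.8
gripper_force: 41.4
```

>>> play_rows:
  moves:
    - [[0, 0, 0, -0.02, -0.003, 0.026, -1], [0, 0, 0, -0.06, -0.008, 0.078, -1], [0, 0, 0, -0.1, -0.014, 0.13, -1], [0, 0, 0, -0.146, -0.02, 0.2, -1], [0, 0, 0, -0.146, -0.02, 0.3, -1], [0, 0, 0, -0.146, 0.02, 0.42, -1], [0, 0, 0, -0.146, 0.06, 0.52, -1], [0, 0, 0, -0.146, 0.06, 0.52, -1]]

```text
t: 15.3
eef_pos: [415.0, -303.4, 314.1]
ee_rot: [-2.477, -0.004, -1.432]
contact_force: [0.2, -0.9, -1.9]
width: 9.7
gripper_force: 41.8
```

```bash
python3 - <<'E'
from plan import *
np.set_printoptions(precision=3,suppress=True)
R=Rn.from_euler('xyz',st['ee_rot']); print(st['t'],st['eef_pos'],st['joint_positions'],st['contact_force'],st['width'],st['gripper_force'])
R2=tool(Rn.from_euler('z',-.191)); print("rot share",(R2*R.inv()).as_rotvec()/np.pi)
im=eyes.get_image("scene"); import cv2; cv2.imwrite("pics/s6.png",im[:,:,::-1])
E
```

```text
15.3 [ 415.027 -303.392  314.087] [ 1.204  0.844 -0.876  2.174  2.44   0.22   1.558] [ 0.151 -0.91  -1.918] 9.65568739687561 41.77406733182579
rot share [ 0.007  0.212 -0.101]
```

>>> play_rows:
  moves:
    - [[0.001, 0.025, -0.012, 0.02, 0.01, 0.02, -1], [0.002, 0.053, -0.025, 0.05, 0.05, 0.05, -1], [0.003, 0.08, -0.038, 0.08, 0.12, 0.08, -1], [0.004, 0.106, -0.05, 0.11, 0.2, 0.08, -1], [0.005, 0.133, -0.063, 0.14, 0.28, 0.08, -1], [0.006, 0.16, -0.076, 0.16, 0.36, 0.08, -1], [0.006, 0.186, -0.089, 0.18, 0.44, 0.08, -1], [0.007, 0.212, -0.101, 0.18, 0.52, 0.08, -1], [0.007, 0.212, -0.101, 0.18, 0.6, 0.08, -1]]

```text
t: 16.25
eef_pos: [459.8, -153.9, 329.4]
ee_rot: [3.132, 0.003, -1.767]
contact_force: [1.1, -1.3, -2.3]
width: 9.7
gripper_force: 42.1
```

>>> play_rows:
  moves:
    - [[0, 0, 0, 0, 0.12, 0, -1], [0, 0, 0, 0, 0.25, 0, -1], [0, 0, 0, 0, 0.4, 0, -1], [0, 0, 0, 0, 0.55, 0, -1], [0, 0, 0, 0, 0.7, 0, -1], [0, 0, 0, 0, 0.85, 0, -1], [0, 0, 0, 0, 1.0, 0, -1]]

```text
t: 16.95
eef_pos: [459.9, 95.2, 329.1]
ee_rot: [3.137, -0.0, -1.767]
contact_force: [0.4, -1.0, -2.6]
width: 9.6
gripper_force: 42.1
```

```bash
python3 - <<'E'
from plan import *
np.set_printoptions(precision=3,suppress=True)
R=Rn.from_euler('xyz',st['ee_rot']); print(st['t'],st['eef_pos'],st['joint_positions'],st['contact_force'],st['width'],st['gripper_force'])
R2=tool(Rn.from_euler('z',-.191)); print("rot share",(R2*R.inv()).as_rotvec()/np.pi)
print((np.array([427,265.6,335])-st['eef_pos'])/250)
E
```

```text
16.95 [459.851  95.185 329.083] [ 0.141  0.706 -0.718  2.081  0.779  0.648  1.831] [ 0.44  -0.989 -2.649] 9.62686067096028 42.13329828104179
rot share [-0.    -0.001  0.002]
[-0.131  0.682  0.024]
```

>>> play_rows:
  moves:
    - [[0, 0, 0.002, -0.03, 0.12, 0, -1], [0, 0, 0.002, -0.06, 0.27, 0, -1], [0, 0, 0.002, -0.1, 0.42, -0.05, -1], [0, 0, 0.002, -0.131, 0.57, -0.1, -1], [0, 0, 0.002, -0.131, 0.66, -0.2, -1], [0, 0, 0.002, -0.131, 0.682, -0.32, -1], [0, 0, 0.002, -0.131, 0.682, -0.42, -1], [0, 0, 0.002, -0.131, 0.682, -0.5, -1], [0, 0, 0.002, -0.131, 0.682, -0.56, -1], [0, 0, 0.002, -0.131, 0.682, -0.57, -1], [0, 0, 0.002, -0.131, 0.682, -0.57, -1], [0, 0, 0.002, -0.131, 0.682, -0.57, -1]]

```text
t: 18.15
eef_pos: [427.7, 265.3, 188.1]
ee_rot: [3.14, 0.002, -1.76]
contact_force: [0.5, -0.1, -2.1]
width: 9.8
gripper_force: 42.2
```

```bash
python3 - <<'E'
from plan import *; import cv2
np.set_printoptions(precision=3,suppress=True)
R=Rn.from_euler('xyz',st['ee_rot']); print(st['t'],st['eef_pos'],st['contact_force'],st['wrist_torque'],st['width'])
R2=tool(Rn.from_euler('z',-.191)); print("rot share",(R2*R.inv()).as_rotvec()/np.pi)
c=eyes.camera_info("wrist"); im=eyes.get_image("wrist"); pickle.dump(c,open("w7.pkl","wb"))
t=eyes.get_image("top"); cv2.imwrite("pics/top7.png",t[:,:,::-1]); cv2.imwrite("pics/w7.png",im[:,:,::-1])
o=np.zeros((600,640,3),np.uint8); o[:400]=im; o[400:,:320]=cv2.resize(t[210:285,180:300],(320,200),interpolation=2)
s=eyes.get_image("scene"); o[400:,320:]=cv2.resize(s[165:227,230:330],(320,200),interpolation=2)
cv2.imwrite("pics/c7.png",o[:,:,::-1])
E
```

```text
18.15 [427.659 265.276 188.142] [ 0.46  -0.145 -2.092] [ 0.126  0.098 -0.015] 9.773278599335868
rot share [-0.001 -0.    -0.   ]
```

View pics/c7.png

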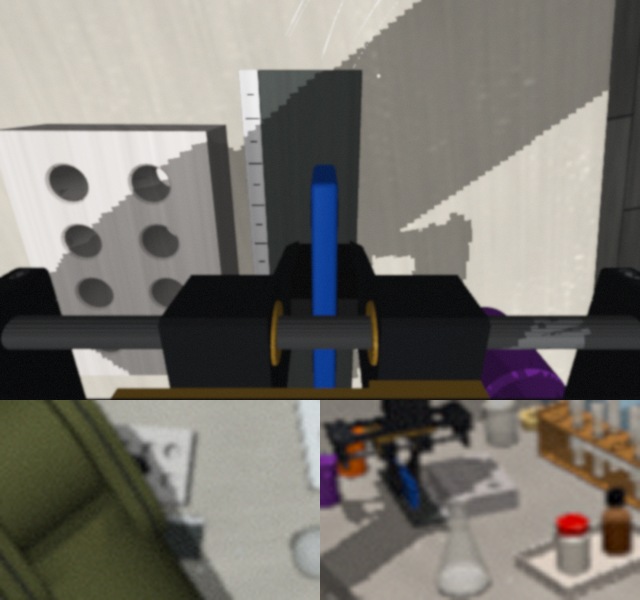

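The wrist view shows the bright edge running from (239,70) to (254,272), a small gap short of the face foot, which runs from (228,126) to (240,270). It reaches past the block's near end. Both vessels are upright in the tray.

```bash
python3 - <<'E'
from h import *; import pickle
np.set_printoptions(precision=2,suppress=True)
W=pickle.load(open("w7.pkl","rb")); u=np.array([.1898,.9818]); n=np.array([.9818,-.1898])
for nm,pts,z in(("edge",((239,70),(254,272)),18),("foot",((228,126),(240,270)),0),("top",((208,127),(224,270)),30)):
    P=[atz(W,p,z) for p in pts]; d=P[1]-P[0]; print(nm,P,"ang",np.arctan2(d[0],d[1]),"n,u",[(n@p[:2],u@p[:2]) for p in P])
print("TCP n,u",n@[427.66,265.28],u@[427.66,265.28])
E
```

```text
edge [array([446.34, 171.38,  18.  ]), array([464.96, 267.71,  18.  ])] ang 0.19101560403012577 n,u [(np.float64(405.6843192583064), np.float64(252.9738014341676)), (np.float64(405.6895036574963), np.float64(351.08584895468084))]
foot [array([462.89, 194.  ,   0.  ]), array([478.93, 274.69,   0.  ])] ang 0.19618756074190738 n,u [(np.float64(417.64577032824036), np.float64(278.32568494370594)), (np.float64(418.07560375003106), np.float64(360.5928813996164))]
top [array([462.11, 191.42,  30.  ]), array([474.54, 257.4 ,  30.  ])] ang 0.1862486612675247 n,u [(np.float64(417.36379978170913), np.float64(275.6484498475523)), (np.float64(417.04731697765294), np.float64(342.7832969517631))]
TCP n,u 369.526444 341.62177199999996
```

>>> play_rows:
  moves:
    - [[0, 0, 0, 0, 0, -0.012, -1], [0, 0, 0, 0, 0, -0.024, -1], [0, 0, 0, 0, 0, -0.032, -1], [0, 0, 0, 0, 0, -0.032, -1], [0, 0, 0, 0, 0, -0.032, -1]]
  force: 25

```text
t: 18.8
eef_pos: [427.4, 265.6, 179.9]
ee_rot: [3.14, 0.002, -1.76]
contact_force: [-0.3, 0.5, -2.1]
width: 9.9
gripper_force: 28.3
```

>>> play_rows:
  moves:
    - [[0, 0, 0, 0, 0, -0.004, -1], [0, 0, 0, 0, 0, -0.004, -1], [0, 0, 0, 0, 0, -0.004, -1]]

```text
t: 19.1
eef_pos: [427.5, 265.5, 179.0]
ee_rot: [3.14, 0.002, -1.76]
contact_force: [-0.3, -0.0, -2.5]
width: 9.9
gripper_force: 28.3
```

>>> play_rows:
  moves:
    - [[0, 0, 0, 0, 0, -0.004, -1], [0, 0, 0, 0, 0, -0.004, -1], [0, 0, 0, 0, 0, -0.004, -1]]

```text
t: 19.4
eef_pos: [427.5, 265.5, 178.0]
ee_rot: [3.14, 0.002, -1.76]
contact_force: [0.5, 0.3, -2.8]
width: 9.7
gripper_force: 28.3
```

>>> play_rows:
  moves:
    - [[0, 0, 0, 0, 0, -0.004, -1], [0, 0, 0, 0, 0, -0.004, -1], [0, 0, 0, 0, 0, -0.004, -1]]

```text
t: 19.7
eef_pos: [427.4, 265.5, 176.9]
ee_rot: [3.14, 0.002, -1.76]
contact_force: [-0.1, -0.3, -2.3]
width: 9.9
gripper_force: 28.3
```

>>> play_rows:
  moves:
    - [[0, 0, 0, 0, 0, -0.004, -1], [0, 0, 0, 0, 0, -0.004, -1], [0, 0, 0, 0, 0, -0.004, -1]]

```text
t: 20.0
eef_pos: [427.4, 265.5, 175.9]
ee_rot: [3.14, 0.002, -1.76]
contact_force: [-0.9, -0.7, -3.2]
width: 10.3
gripper_force: 28.3
```

>>> play_rows:
  moves:
    - [[0, 0, 0, 0, 0, -0.004, -1], [0, 0, 0, 0, 0, -0.004, -1], [0, 0, 0, 0, 0, -0.004, -1]]

```text
t: 20.3
eef_pos: [427.4, 265.5, 175.0]
ee_rot: [3.14, 0.002, -1.76]
contact_force: [0.5, -0.4, -2.4]
width: 9.4
gripper_force: 28.3
```

>>> play_rows:
  moves:
    - [[0, 0, 0, 0, 0, -0.004, -1], [0, 0, 0, 0, 0, -0.004, -1], [0, 0, 0, 0, 0, -0.004, -1]]

```text
t: 20.6
eef_pos: [427.4, 265.6, 174.5]
ee_rot: [3.141, 0.002, -1.76]
contact_force: [-0.5, -0.8, 5.8]
width: 9.8
gripper_force: 28.8
```

>>> play_rows:
  moves:
    - [[0, 0, 0, 0.01, -0.002, 0.002, -1], [0, 0, 0, 0.022, -0.004, 0.002, -1], [0, 0, 0, 0.034, -0.007, 0.002, -1], [0, 0, 0, 0.034, -0.007, 0.002, -1], [0, 0, 0, 0.034, -0.007, 0.002, -1]]

```text
t: 21.1
eef_pos: [436.4, 263.8, 174.5]
ee_rot: [3.141, 0.003, -1.76]
contact_force: [-0.3, 1.2, 1.1]
width: 9.8
gripper_force: 27.9
```

>>> play_rows:
  moves:
    - [[0, 0, 0, 0.006, -0.001, 0, -1], [0, 0, 0, 0.008, -0.0015, 0, -1], [0, 0, 0, 0.008, -0.0015, 0, -1], [0, 0, 0, 0.008, -0.0015, 0, -1]]

```text
t: 21.5
eef_pos: [437.8, 263.5, 174.5]
ee_rot: [3.14, 0.002, -1.76]
contact_force: [-1.5, 0.9, 1.2]
width: 9.8
gripper_force: 28.1
```

>>> play_rows:
  moves:
    - [[0, 0, 0, 0.004, -0.0008, 0, -1], [0, 0, 0, 0.006, -0.001, 0, -1], [0, 0, 0, 0.006, -0.001, 0, -1], [0, 0, 0, 0.006, -0.001, 0, -1]]

```text
t: 21.9
eef_pos: [439.6, 263.1, 174.5]
ee_rot: [3.14, 0.002, -1.76]
contact_force: [-1.7, -0.1, 2.1]
width: 9.6
gripper_force: 28.1
```

```bash
python3 - <<'E'
from rig import telemetry
s=telemetry.observe(); print(s['contact_force'],s['wrist_torque'],s['eef_pos'],s['ee_rot'])
E
```

```text
[-1.72114868 -0.11267309  2.14135841] [0.002264   0.44854564 0.04964511] [439.55970639 263.09383103 174.50462999] [ 3.14040470e+00  2.22472845e-03 -1.75990228e+00]
```

>>> play_rows:
  moves:
    - [[0, 0, 0, 0.004, -0.0008, 0, -1], [0, 0, 0, 0.006, -0.001, 0, -1], [0, 0, 0, 0.006, -0.001, 0, -1], [0, 0, 0, 0.006, -0.001, 0, -1]]

```text
t: 22.3
eef_pos: [440.9, 262.9, 174.5]
ee_rot: [3.14, 0.002, -1.76]
contact_force: [-2.5, -0.2, 3.0]
width: 9.9
gripper_force: 28.0
```

```bash
python3 - <<'E'
from rig import telemetry
s=telemetry.observe(); print(s['contact_force'],s['wrist_torque'],s['eef_pos'],s['ee_rot'])
E
```

```text
[-2.49314338 -0.24879101  3.02013028] [ 0.05666167  0.60064852 -0.04703979] [440.94982583 262.85735346 174.49860275] [ 3.14015342e+00  2.23023201e-03 -1.75990884e+00]
```

>>> play_rows:
  moves:
    - [[0, 0, 0, 0.004, -0.0008, 0, -1], [0, 0, 0, 0.006, -0.001, 0, -1], [0, 0, 0, 0.006, -0.001, 0, -1], [0, 0, 0, 0.006, -0.001, 0, -1]]

```text
t: 22.7
eef_pos: [441.5, 262.9, 174.5]
ee_rot: [3.138, 0.002, -1.759]
contact_force: [-5.2, 0.6, 4.9]
width: 9.9
gripper_force: 28.2
```

```bash
python3 - <<'E'
from rig import telemetry
s=telemetry.observe(); print(s['contact_force'],s['wrist_torque'],s['eef_pos'],s['ee_rot'])
E
```

```text
[-5.23748587  0.63407781  4.89083459] [ 0.07437266  1.14594156 -0.17114048] [441.45445902 262.85586636 174.51106023] [ 3.13823490e+00  2.27144673e-03 -1.75929923e+00]
```

>>> play_rows:
  moves:
    - [[0, 0, 0, 0.004, -0.0008, 0, -1], [0, 0, 0, 0.008, -0.0015, 0, -1], [0, 0, 0, 0.008, -0.0015, 0, -1], [0, 0, 0, 0.008, -0.0015, 0, -1]]
  force: 8

```text
t: 23.1
eef_pos: [442.0, 262.8, 174.5]
ee_rot: [3.136, 0.002, -1.758]
contact_force: [-9.7, 1.4, 7.0]
width: 10.1
gripper_force: 14.6
```

```bash
python3 - <<'E'
from rig import telemetry
s=telemetry.observe(); print(s['contact_force'],s['wrist_torque'],s['eef_pos'],s['ee_rot'])
E
```

```text
[-9.74309945  1.36922617  7.03595159] [ 0.23431098  1.90068752 -0.14146402] [441.96775135 262.78500688 174.51583415] [ 3.13550446e+00  2.30784510e-03 -1.75790107e+00]
```

>>> play_rows:
  moves:
    - [[0, 0, 0, 0, 0, 0, -0.7], [0, 0, 0, 0, 0, 0, -0.7], [0, 0, 0, 0, 0, 0, -0.7], [0, 0, 0, 0.006, -0.001, 0, -0.7], [0, 0, 0, 0.006, -0.001, 0, -0.7], [0, 0, 0, 0.006, -0.001, 0, -0.7]]

```text
t: 23.7
eef_pos: [443.5, 262.5, 174.5]
ee_rot: [3.136, 0.002, -1.758]
contact_force: [-10.1, 1.4, 7.5]
width: 13.3
gripper_force: 6.8
```

```bash
python3 - <<'E'
from rig import telemetry
s=telemetry.observe(); print(s['contact_force'],s['wrist_torque'],s['eef_pos'],s['ee_rot'],s['width'],s['gripper_force'])
E
```

```text
[-10.07584775   1.39265113   7.54655671] [2.23812969e-01 1.95276549e+00 1.61985383e-03] [443.53057064 262.54067783 174.51908847] [ 3.13563191e+00  2.42786111e-03 -1.75760409e+00] 13.308585397566643 6.846135724335909
```

>>> play_rows:
  moves:
    - [[0, 0, 0, -0.008, 0.0015, 0, -0.6], [0, 0, 0, -0.014, 0.0026, 0, -0.5], [0, 0, 0, -0.014, 0.0026, 0, -0.4], [0, 0, 0, -0.014, 0.0026, 0, -0.4], [0, 0, 0, -0.014, 0.0026, 0.008, -0.4], [0, 0, 0, -0.014, 0.0026, 0.05, -0.4], [0, 0, 0, -0.014, 0.0026, 0.15, -0.4], [0, 0, 0, -0.014, 0.0026, 0.3, -0.4], [0, 0, 0, -0.014, 0.0026, 0.4, -0.4], [0, 0, 0, -0.014, 0.0026, 0.5, -0.4], [0, 0, 0, -0.014, 0.0026, 0.5, -0.4]]

```text
t: 24.8
eef_pos: [443.2, 263.2, 302.8]
ee_rot: [-3.139, 0.007, -1.76]
contact_force: [0.4, 1.6, 0.2]
width: 26.6
gripper_force: 0.0
```

```bash
python3 - <<'E'
from h import *; import cv2,pickle
from rig import telemetry
s=telemetry.observe(); print(s['t'],s['contact_force'],s['eef_pos'],s['ee_rot'],s['width'])
c=eyes.camera_info("wrist"); im=eyes.get_image("wrist"); pickle.dump(c,open("w8.pkl","wb")); cv2.imwrite("pics/w8.png",im[:,:,::-1])
S=eyes.get_image("scene")
o=np.zeros((600,640,3),np.uint8); o[:400]=im; o[400:,:320]=cv2.resize(S[165:227,230:330],(320,200),interpolation=2)
T=eyes.get_image("top"); o[400:,320:]=cv2.resize(T[190:290,180:340],(320,200),interpolation=2)
cv2.imwrite("pics/c8.png",o[:,:,::-1])
E
```

```text
24.8 [0.4147044  1.64504804 0.18777898] [443.17819914 263.18385146 302.8418328 ] [-3.13916403  0.00672187 -1.76038966] 26.583950433170273
```

View pics/c8.png

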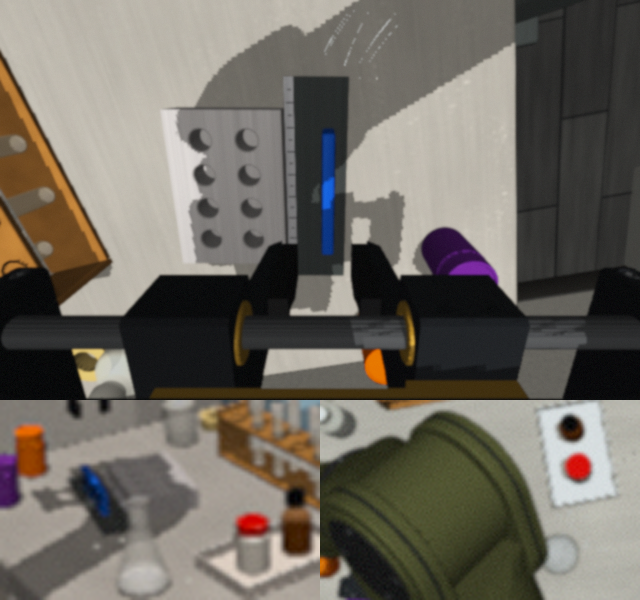

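The wrist view shows the straightedge flat against the block from (284,76) to about (297,274), with the block's ends at rows 110 and 264. The vessels are upright in the tray. A quick numeric check on overhang and gap follows.

```bash
python3 - <<'E'
from h import *; import pickle
np.set_printoptions(precision=2,suppress=True)
W=pickle.load(open("w8.pkl","rb")); u=np.array([.1898,.9818]); n=np.array([.9818,-.1898])
for nm,p,z in(("SE -y edge",(284,76),8),("SE -y back",(349,77),8),("SE +y back",(344,275),8),("SE +y",(298,274),8),("edge row 240",(293,240),8),("blk -y near",(281,110),30),("blk -y far",(162,108),30),("blk +y far",(187,264),30),("blk near row 240",(288,240),30)):
    P=atz(W,p,z)[:2]; print(nm,"n %.1f u %.1f"%(n@P,u@P))
E
```

```text
SE -y edge n 417.3 u 252.8
SE -y back n 366.2 u 253.5
SE +y back n 366.5 u 431.7
SE +y n 410.6 u 430.7
edge row 240 n 414.4 u 394.9
blk -y near n 417.9 u 277.4
blk -y far n 506.6 u 276.0
blk +y far n 505.1 u 407.5
blk near row 240 n 416.3 u 384.2
```

```bash
python3 - <<'E'
import cv2
g=cv2.cvtColor(cv2.imread("pics/w8.png"),cv2.COLOR_BGR2GRAY)
for r in (85,95,118,140,160,180,200,220,235): print(r,g[r-1:r+2,272:306].mean(0).astype(int))
E
```

```text
85 [105 107 105 106 108 105 105 105 104 104 108 119 127 127 127 129 130 133
 135 132 122  93  61  46  43  43  42  43  43  43  42  43  42  42]
95 [105 106 106 107 106 106 107 107 106 106 106 113 119 125 126 127 128 131
 133 133 123  94  60  46  43  43  43  42  42  44  43  41  42  41]
118 [130 129 130 129 129 129 128 121 104  78  58  67  94 116 122 123 124 124
 127 130 126 110  83  54  43  42  42  43  42  43  42  41  41  40]
140 [128 128 127 129 128 128 127 125 119  99  71  57  67  98 116 119 116 110
 110 113 118 116  91  60  43  42  43  41  41  41  41  41  41  41]
160 [129 128 126 125 128 126 127 125 122 113  92  64  57  72  99 114 119 120
 120 122 123 119 106  80  56  43  41  40  40  41  41  41  40  41]
180 [129 127 125 124 125 126 126 126 123 119 107  83  61  64  89 109 117 120
 122 122 123 122 113  88  58  44  42  40  41  42  41  41  41  39]
200 [126 127 127 125 125 124 124 125 125 122 115  98  74  58  67  94 113 117
 119 120 121 120 114 101  77  52  44  40  41  40  42  40  41  39]
220 [124 123 125 125 125 125 125 124 125 123 120 111  92  68  58  73  96 111
 116 117 116 117 116 108  85  56  42  42  41  42  41  41  40  39]
235 [124 123 123 123 124 124 123 123 126 125 121 117 105  84  62  67  92 110
 114 114 114 114 113 107  88  63  47  41  41  40  40  40  40  39]
```

```bash
python3 - <<'E'
from h import *; import pickle
W=pickle.load(open("w8.pkl","rb")); n=np.array([.9818,-.1898])
for r,a,b in((118,280.7,283.6),(160,282.7,285.6),(200,283.9,286.7),(235,285.3,287.6)):
    print(r,"face",round(n@atz(W,(a,r),30)[:2],2),"edge",round(n@atz(W,(b,r),8)[:2],2))
E
```

```text
118 face 418.37 edge 418.88
160 face 418.11 edge 418.5
200 face 418.41 edge 418.82
235 face 418.4 edge 419.18
```

The bright edge is flush with the face within measurement error along its whole length, and it overhangs about 24 mm at each end. The arm is clear, so I'm handing the job in.

```bash
python3 -c "
from rig import workorder
print(workorder.finish_job())"
```

```text
the job is handed in; nothing more can be done
None
```

The bottle and the jar stand upright in the white tray, the straightedge lies flat and flush along the block's face with about 24 mm past each end, and the job was handed in at about 25 s; no verdict was returned.

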